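Squeeze the latch of a shoe-care caddy and hold its sprung lid open

TASK

Squeeze the red trigger of the blue caddy's latch against its grey grip and let it go again, so that the white lid springs ajar. Then lift the lid with the gripper to about 60 degrees open and finish while still holding it there, because it would spring back if let go and I want to take out a polish tin. Leave the bottle, the tumbler, the brush and the shoe trees standing and lying where they are.

Things in the scene. Friction and masses are not known exactly. Their poses are not given: they have to be found in the camera images.
- caddy: Blue plastic open box screwed to the table (cannot shift), 180 mm deep (x), 300 wide (y), 110 high, walls 4. Origin: centre of its underside on the table; z up; its front, with the latch and the lid's tab, faces its -x, roughly towards the robot; the lid hinges along its far (+x) rim. Polish tins and a wooden block lie inside.
- grip_bar (a point): Middle of the latch's fixed grey grip bar (caddy x -138, y -84, z 86 mm), which runs straight out from the caddy's front: 100 mm long (caddy x -188 to -88), 14 mm wide (y -91 to -77), 30 mm high (z 71 to 101). The red trigger stands beside it, on its +y side.
- trigger (a joint): Red sprung trigger, on an upright pin at caddy x -110, y -62 mm: 0 released, grows as its bar is squeezed sideways (to caddy -y) towards the grey bar, stop at 0.25 rad; springs back when let go. Bar 12 mm thick, z 73 to 99 mm, reaching 80 mm out from the pin. Full squeeze at squeeze_mid takes about 6 N.
- claw (a point): Claw carried by the trigger (18 mm wide, top 127 mm above the table), hooked 5 mm over the lid's front edge while latched. Squeezing the trigger past about 0.15 rad draws it off outwards and frees the lid. Pulling at the lid does not free it.
- squeeze_mid (a point): Point to squeeze, fixed on the caddy at x -160, y -73.5, z 86 mm: midway across grip bar and fully squeezed trigger, at their mid height. Both bars together measure 35 mm along caddy y when fully squeezed (y -91 to -56); released, the trigger's outer face here is at about y -43 (48 mm over both). Straddle them from above; 70 mm of free air beneath.
- trigger_face (a point): Point on the red trigger bar's outer (+y) face, 50 mm out from the pin; moves about 12 mm towards the grip bar as the trigger is squeezed.
- lid_angle (a joint): Opening angle of the lid: 0 shut (latched), grows as the front edge rises, stop at 1.75 rad; 60 degrees is 1.047. Sprung hinge: when the claw is drawn off, the lid pops up and rests ajar at about 0.2 to 0.35 rad; lifted higher, spring and weight pull it back (2 to 3 N at the tab at 60 degrees). It does not stay up by itself.
- lid: White plastic lid, panel 190 mm (hinge to front edge) by 308 by 8 mm, about 0.26 kg. Origin on the hinge line at mid width (caddy x 90, y 0, z 112 mm); its y runs along the hinge, its -x points from the hinge to the front edge; shut, its axes are parallel to the caddy's. An orange tab stands out of the front edge in the plane of the lid.
- lid_tab (a point): Centre of the orange tab: a barrel of 18 mm diameter, 30 mm long, parallel to the hinge, 230 mm from the hinge line, 40 mm beyond the lid's front edge, at lid y +70 mm, on a neck 16 mm wide, 7 mm thick. Pinch its flat ends from above, fingers closing along the hinge direction; it may turn between the fingers as the lid rises. Free air beneath and beside it.
- lid_hinge (a point): Point on the hinge line level with the tab (lid y +70 mm): lid_tab moves on a circle of 230 mm radius about it. It shifts by under 4 mm as the lid opens; 116 mm above the table when the lid is shut (114 mm at 60 degrees).
- bottle: Closed green glass bottle standing upright, 66 mm diameter, 210 mm high; origin: centre of its underside. Bystander.
- tumbler: Stainless steel tumbler standing upright, 74 mm rim diameter, 110 mm high; origin: centre of its underside. Bystander.
- brush: Grey plastic brush lying bristles down, about 215 mm long (its x), 42 mm wide, 38 mm high; origin on the table under its middle. Bystander.
- shoe_trees: Pair of wooden shoe trees joined side by side, about 235 mm long (its x), 150 mm wide, 58 mm high, lying flat; origin on the table under the middle. Bystander.

How it is judged:
By the outcome, as a careful person would: the job done as asked, in the order asked, and still so for the second after the job is handed in, while the arm keeps its last pose, push and grip.
It also fails if it takes over 48 s, if anything falls off the work surface, if the arm or the gripper's body presses on something with over 40 N, if the wrist force passes 120 N, or if a joint passes its speed limit or range.

ROBOT

A 6-joint arm with a two-finger parallel gripper is mounted at the origin on the work surface. World frame = base frame: x ahead of the robot, y to its left, z up, the work surface at z = 0. Lengths are in m, angles in rad, forces in N, time in s.
With the tool pointing down it reaches from about 0.325 to 0.9 m from the base axis. Payload 3.5 kg.
Tool frame: the origin (TCP) lies on the centre line of the jaws, within the pads' length; the fingertips stand 19 mm ahead of it and the grasp point (between the pads) is the TCP; z points along the fingers, y is the line along which they close (so a half turn about z gives the same grasp; the last joint's range is limited). The gripper opens to 85 mm and grips with 20 to 120 N. Pads are 22 mm wide; open, the fingers measure 114 mm over their backs; the gripper's body (76 mm by 85 mm) begins 54 mm behind the grasp point. The pads swing forward as they close: fully open they stand 13 mm farther back than shut.
Start: joints at [1.242, 0.276, -0.026, 1.268, 0, 1.467], TCP at [0.14, 0.609, 0.25] pointing down, gripper open.
Joint ranges: [-3.12, 3.12], [-0.85, 1.88], [-1.08, 1.24], [-1.95, 2.15], [-1.57, 1.53], [-3.14, 3.14]. Speed limits (rad/s): [2.57, 2.57, 3.14, 3.14, 3.14, 3.14].

INTERFACE

Orientations are given as a unit quaternion [w, x, y, z].
In Python, from workcell import env, viewer, job gives the robot as it stands.
- The arm moves only by the tool drive_tool, never from a script. Its argument "commands" is a list of rows, each an object of numbers: "dx", "dy", "dz": the shift along the tool's x, y, z in m; "rx", "ry", "rz": the turn, a rotation vector about the tool's x, y, z in degrees; "gripper": the finger opening in m, from 0 to 0.0854. A call has 1 to 20 rows; each row shifts and turns the commanded pose from where the row before left it, along the tool's axes as they then stand; what a row does not reach is not made up. A row lasts 1/10 s, in which the tool goes at most 50 mm and 8.59 degrees, less where a joint would pass 70% of its speed; a pose out of reach is approached as far as the arm can. A call with a gripper value outside its range is refused whole. The fingers move at their own pace and stop on an object; the grip force is fixed at half the most. Time passes only in rows, so rows that do not move let the fingers close. It gives the time, the measured TCP pose, the force, the opening and the grip force at its end, in the units of the state.
- env.get_state(): the state, without advancing time (a new reading comes with each control period).
- viewer.camera(name): name is "side" or "top" or "wrist"; returns a dict with "frame" (384x512x3 uint8, red, green, blue), "depth" (384x512 float32, m along the optical axis (not along the pixel's ray), 0 where there is no reading), "vfov" (degrees; the focal length in pixels is half the picture's height over the tangent of half this angle, whatever the lens; pixels are square), "cx", "cy" (the principal point, pixels), "eye" and "orientation" of the camera in the world. Camera axes: x right, y up, looking along -z (the intrinsics and any distortion apply to the point x, -y, -z); pixel columns grow to the right and rows downward; lengths in m; the calibration is good to about 2 mm. A picture is of the moment at which its call begins.
- job.hand_in(): hands the job in; it is judged then, once.
The state is a dict: "clock": time; "joint_pos": joint angles; "dq": joint speeds; "joint_efforts": joint torques, N m; "ee_pos": TCP position; "orientation": TCP orientation; "wrist_force": force on the tool from outside, world axes, zero at the start; "wrist_torque": the same for the moment, N m; "opening": finger opening in m; "grip_force": force on a finger pad.
Only numpy, scipy, OpenCV 4.12 (cv2) and the standard library are available. Lean on these libraries where they do the work, as an engineer would, in place of code of your own. Each camera call takes 0.05 s, during which the arm holds its last target. There are 200 camera calls.

## Working session

There is one attempt and no reset: what is moved stays moved. The work goes in short steps, Python scripts to look and compute and a tool call to move; the robot and the scene stay as the last step left them, time stands still between calls to the robot, and variables do not carry over. Pictures are saved under pics/ and viewed, at most 10 in all, crops included, and the job is handed in when it is done.

Besides the shell and the picture viewer there is one more tool, called as name(argument=value, ...), one argument or row to a line, values as JSON. drive_tool: Moves the arm, as the interface text tells. Its arguments: {"type":"object","properties":{"commands":{"type":"array","items":{"type":"object","properties":{"dx":{"type":"number"},"dy":{"type":"number"},"dz":{"type":"number"},"rx":{"type":"number"},"ry":{"type":"number"},"rz":{"type":"number"},"gripper":{"type":"number"}}}}},"required":["commands"]}

```bash
mkdir -p pics; cat > h.py <<'E'
import numpy as np, cv2
from scipy.spatial.transform import Rotation as R
from workcell import env, viewer, job
def Q(q): return R.from_quat([q[1],q[2],q[3],q[0]]).as_matrix()
def cam(n):
    c=viewer.camera(n); np.savez(f'{n}.npz',**c); return c
def save(c,fn): cv2.imwrite(f'pics/{fn}.png',c['frame'][:,:,::-1])
def cloud(c):
    f=192/np.tan(np.radians(float(c['vfov']))/2); d=c['depth']
    v,u=np.mgrid[:384,:512]
    p=np.stack([(u-c['cx'])/f*d,-(v-c['cy'])/f*d,-d],-1)
    return p@Q(c['orientation']).T+c['eye']
E
python3 - <<'E'
from h import *
a=cam('top');b=cam('side')
cv2.imwrite('pics/top.png',cv2.resize(a['frame'],(800,600))[:,:,::-1]);save(b,'side')
for c in(a,b): print({k:c[k] for k in c if k not in('frame','depth')})
print(env.get_state())
E
```

```text
{'vfov': 46.32506259606368, 'cx': 257.0355092060573, 'cy': 184.91296553943275, 'eye': array([0.4057685 , 0.02532019, 1.3248872 ]), 'orientation': array([ 0.71103773,  0.03956891, -0.05868169, -0.69958281])}
{'vfov': 52.88919112762073, 'cx': 255.91112699222433, 'cy': 194.6940191330921, 'eye': array([0.38925728, 0.67128194, 0.75528584]), 'orientation': array([-0.113143  , -0.04016575,  0.39533391,  0.91065716])}
{'clock': 0.1, 'joint_pos': array([ 1.24159289e+00,  2.77105804e-01, -2.77469281e-02,  1.26798205e+00,
        1.48966505e-05,  1.46740824e+00]), 'dq': array([-0.00012803, -0.00149979,  0.00457077,  0.00077762, -0.00130694,
       -0.00122374]), 'joint_efforts': array([-7.26243888e-05, -4.46706462e+01,  2.96129268e+01,  8.42756534e-03,
       -1.04381406e-04, -4.33616279e-06]), 'ee_pos': array([0.13972198, 0.60850439, 0.24923961]), 'orientation': array([-2.26014251e-04,  1.12667884e-01,  9.93632180e-01, -9.93879317e-04]), 'wrist_force': array([ 0.15781866, -0.12516932, -0.15174325]), 'wrist_torque': array([ 0.0008264 , -0.00152246,  0.02411722]), 'grip_force': 0.0, 'opening': 0.08539936588857461}
```

View pics/top.png

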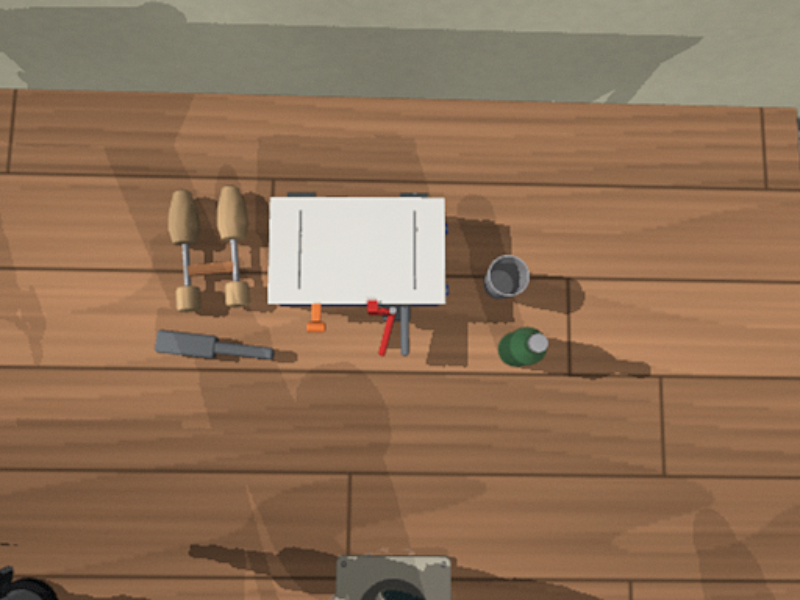

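View pics/side.png

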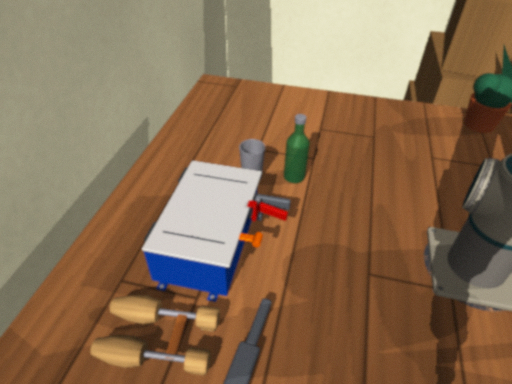

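The top view shows the white lid (269..445, 197..304), the orange tab at (316,324), the grey bar at (405,330) and the trigger at (386,332). The bottle is at (523,346). The side view agrees. Next I'll measure from the depth.

```bash
python3 - <<'E'
from h import *
c=dict(np.load('top.npz')); P=cloud(c)
f=c['frame'].astype(int); hsv=cv2.cvtColor(c['frame'],cv2.COLOR_RGB2HSV)
z=P[...,2]
lid=(f.min(-1)>150)&(z>.09)&(z<.15)
n,l,s,ce=cv2.connectedComponentsWithStats(lid.astype(np.uint8)); k=1+s[1:,4].argmax()
p=P[l==k]; print('lid z',np.percentile(p[:,2],[5,50,95]))
r=cv2.minAreaRect((p[:,:2]*1000).astype(np.float32)); print(r)
A=(hsv[...,0]>5)&(hsv[...,0]<14)&(hsv[...,1]>200)&(hsv[...,2]>150)&(z>.08)
q=P[A];print('orange',A.sum(),q.min(0),q.max(0),np.median(q,0))
print([P[v,u].round(3) for u,v in [(259,205),(259,211),(259,218),(258,224),(248,211),(245,222),(203,208)]])
print('bottle',P[219,344],'cup',P[170,326])
cv2.imwrite('pics/crop.png',cv2.resize(c['frame'][180:240,180:300],None,fx=6,fy=6,interpolation=2)[:,:,::-1])
E
```

```text
lid z [0.1152955  0.11922724 0.12321349]
((644.9981079101562, 73.24853515625), (188.81813049316406, 307.4993896484375), 0.9949102401733398)
orange 2 [0.54495163 0.13667792 0.11592413] [0.54499225 0.14757521 0.11721474] [0.54497194 0.14212656 0.11656944]
[array([ 0.522, -0.013,  0.099]), array([ 0.506, -0.013,  0.098]), array([ 0.487, -0.013,  0.099]), array([ 0.47 , -0.011,  0.098]), array([0.505, 0.017, 0.096]), array([0.475, 0.025, 0.095]), array([0.509, 0.138, 0.124])]
bottle [ 0.47998272 -0.22167992  0.21221406] cup [ 0.63274131 -0.20807136  0.04449977]
```

View pics/crop.png

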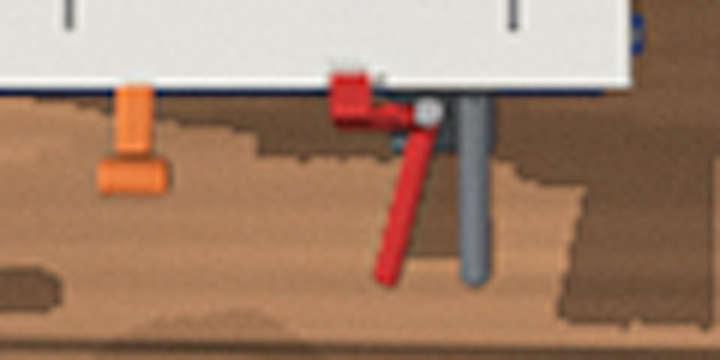

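drive_tool(
  commands=[
    {"rz": -7},
    {"rz": -6.9},
    {"dx": -0.019, "dy": -0.0343},
    {"dx": -0.019, "dy": -0.0343},
    {"dx": -0.019, "dy": -0.0343},
    {"dx": -0.019, "dy": -0.0343},
    {"dx": -0.019, "dy": -0.0343},
    {"dx": -0.019, "dy": -0.0343},
    {"dx": -0.019, "dy": -0.0343},
    {"dx": -0.019, "dy": -0.0343},
    {"dx": -0.019, "dy": -0.0343},
    {"dx": -0.019, "dy": -0.0343},
    {"dx": -0.019, "dy": -0.0343},
    {"dx": -0.019, "dy": -0.0343},
    {"dx": -0.019, "dy": -0.0343},
    {"dx": -0.019, "dy": -0.0343},
    {"dx": -0.019, "dy": -0.0343},
    {"dx": -0.019, "dy": -0.0343},
    {"dx": -0.019, "dy": -0.0343},
    {"dx": -0.019, "dy": -0.0343},
  ],
)

```text
invalid input
```

drive_tool(
  commands=[
    {},
  ],
)

```text
invalid input
```

```bash
python3 - <<'E'
from h import *
c=cam('wrist'); cv2.imwrite('pics/w1.png',cv2.resize(c['frame'],(800,600))[:,:,::-1])
s=env.get_state(); print(s['ee_pos'],Q(s['orientation']).round(4),s['joint_pos'])
E
```

```text
[0.13973547 0.6085999  0.2494263 ] [[-9.746e-01  2.239e-01 -6.000e-04]
 [ 2.239e-01  9.746e-01 -1.600e-03]
 [ 2.000e-04 -1.700e-03 -1.000e+00]] [ 1.24162076e+00  2.76969394e-01 -2.75305286e-02  1.26801029e+00
  1.78438724e-05  1.46739486e+00]
```

View pics/w1.png

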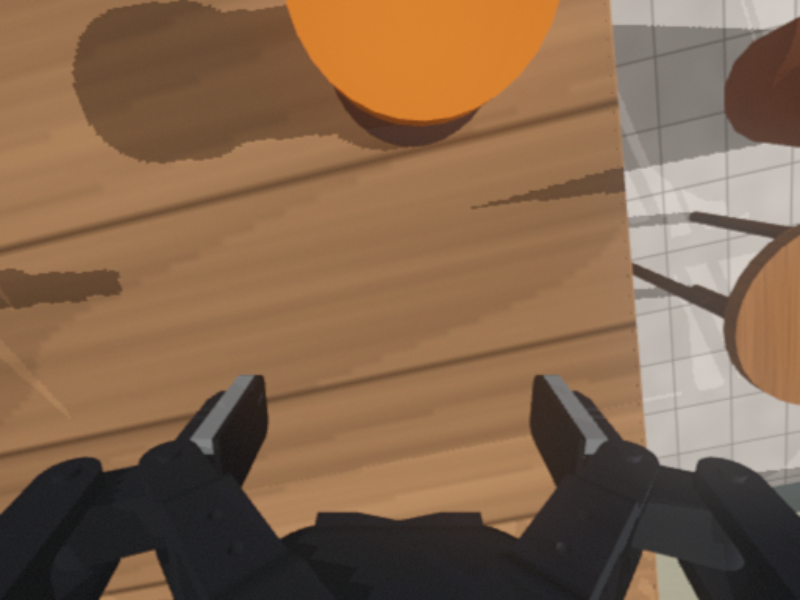

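The call was refused, so the arm hasn't moved; the picture shows only the table with something orange beside the start pose. The rows may need every field, so I'll try a full one.

drive_tool(
  commands=[
    {"dx": 0, "dy": 0, "dz": 0, "rx": 0, "ry": 0, "rz": -7, "gripper": 0.085},
    {"dx": 0, "dy": 0, "dz": 0, "rx": 0, "ry": 0, "rz": -6.9, "gripper": 0.085},
  ],
)

```text
clock: 0.35
ee_pos: [0.1398, 0.6088, 0.2498]
orientation: [-0.0, -0.011, 1.0, -0.0]
wrist_force: [-0.3, 0.9, -0.6]
opening: 0.0852
grip_force: 0.0
```

```bash
python3 - <<'E'
from h import *
c=dict(np.load('wrist.npz')); P=cloud(c)
print(c['eye'],[P[v,u].round(3) for u,v in [(270,40),(270,75),(200,5),(350,5),(395,200),(500,200),(60,230)]])
E
```

```text
[0.06745382 0.62496895 0.37257144] [array([0.032, 0.643, 0.17 ]), array([0.052, 0.638, 0.17 ]), array([0.003, 0.605, 0.17 ]), array([0.023, 0.696, 0.168]), array([0.233, 0.783, 0.   ]), array([ 0.423,  1.16 , -0.297]), array([ 0.172,  0.317, -0.   ])]
```

drive_tool(
  commands=[
    {"dx": -0.019, "dy": -0.0343, "dz": 0, "rx": 0, "ry": 0, "rz": 0, "gripper": 0.085},
    {"dx": -0.019, "dy": -0.0343, "dz": 0, "rx": 0, "ry": 0, "rz": 0, "gripper": 0.085},
    {"dx": -0.019, "dy": -0.0343, "dz": 0, "rx": 0, "ry": 0, "rz": 0, "gripper": 0.085},
    {"dx": -0.019, "dy": -0.0343, "dz": 0, "rx": 0, "ry": 0, "rz": 0, "gripper": 0.085},
    {"dx": -0.019, "dy": -0.0343, "dz": 0, "rx": 0, "ry": 0, "rz": 0, "gripper": 0.085},
    {"dx": -0.019, "dy": -0.0343, "dz": 0, "rx": 0, "ry": 0, "rz": 0, "gripper": 0.085},
    {"dx": -0.019, "dy": -0.0343, "dz": 0, "rx": 0, "ry": 0, "rz": 0, "gripper": 0.085},
    {"dx": -0.019, "dy": -0.0343, "dz": 0, "rx": 0, "ry": 0, "rz": 0, "gripper": 0.085},
    {"dx": -0.019, "dy": -0.0343, "dz": 0, "rx": 0, "ry": 0, "rz": 0, "gripper": 0.085},
    {"dx": -0.019, "dy": -0.0343, "dz": 0, "rx": 0, "ry": 0, "rz": 0, "gripper": 0.085},
    {"dx": -0.019, "dy": -0.0343, "dz": 0, "rx": 0, "ry": 0, "rz": 0, "gripper": 0.085},
    {"dx": -0.019, "dy": -0.0343, "dz": 0, "rx": 0, "ry": 0, "rz": 0, "gripper": 0.085},
    {"dx": -0.019, "dy": -0.0343, "dz": 0, "rx": 0, "ry": 0, "rz": 0, "gripper": 0.085},
    {"dx": -0.019, "dy": -0.0343, "dz": 0, "rx": 0, "ry": 0, "rz": 0, "gripper": 0.085},
    {"dx": -0.019, "dy": -0.0343, "dz": 0, "rx": 0, "ry": 0, "rz": 0, "gripper": 0.085},
    {"dx": -0.019, "dy": -0.0343, "dz": 0, "rx": 0, "ry": 0, "rz": 0, "gripper": 0.085},
    {"dx": -0.019, "dy": -0.0343, "dz": 0, "rx": 0, "ry": 0, "rz": 0, "gripper": 0.085},
    {"dx": -0.019, "dy": -0.0343, "dz": 0, "rx": 0, "ry": 0, "rz": 0, "gripper": 0.085},
    {"dx": 0, "dy": 0, "dz": 0, "rx": 0, "ry": 0, "rz": 0, "gripper": 0.085},
  ],
)

```text
clock: 2.25
ee_pos: [0.4945, -0.0059, 0.2502]
orientation: [0.001, -0.006, 1.0, -0.001]
wrist_force: [-0.9, 0.2, -0.2]
opening: 0.0848
grip_force: 0.0
```

```bash
python3 - <<'E'
from h import *
c=cam('wrist'); cv2.imwrite('pics/w2.png',cv2.resize(c['frame'],(800,600))[:,:,::-1])
s=env.get_state(); print(s['ee_pos'],Q(s['orientation']).round(4),s['joint_pos'])
E
```

```text
[ 0.49296268 -0.0041131   0.24998442] [[-9.999e-01 -1.320e-02 -4.000e-04]
 [-1.320e-02  9.999e-01  1.000e-04]
 [ 4.000e-04  1.000e-04 -1.000e+00]] [-1.39601879e-01  4.21926134e-02 -3.04634000e-01  1.22442425e+00
  8.12608998e-05 -1.52826072e-01]
```

View pics/w2.png

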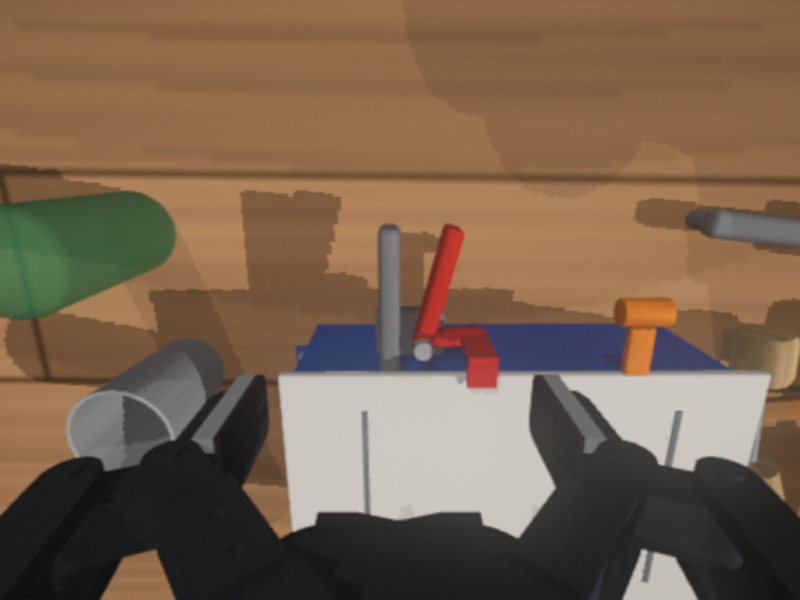

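The wrist view shows the grey bar at (390,230..345), the trigger at (452,232)..(424,350) and the tab barrel at (645,312).

```bash
python3 - <<'E'
from h import *
c=dict(np.load('wrist.npz')); P=cloud(c); k=.64
for n,u,v in [('bar',389,238),('bar',389,280),('bar',389,320),('barL',380,280),('barR',398,280),('trig',449,240),('trig',438,280),('tab',645,312),('tabL',618,312),('tabR',672,312),('edge',340,377),('edge',600,377),('edge',740,377)]:
    print(n,P[int(v*k),int(u*k)].round(4))
E
```

```text
bar [ 0.4651 -0.0132  0.0989]
bar [ 0.4913 -0.013   0.1011]
bar [ 0.5172 -0.0129  0.1012]
barL [ 0.4916 -0.0179  0.1003]
barR [ 0.4918 -0.0071  0.099 ]
trig [0.4659 0.0244 0.0973]
trig [0.4912 0.0184 0.0998]
tab [0.5023 0.1374 0.1242]
tabL [0.505  0.1259 0.1165]
tabR [0.5022 0.1542 0.1238]
edge [ 0.5486 -0.0423  0.1209]
edge [0.5472 0.1202 0.1196]
edge [0.5458 0.2062 0.1203]
```

drive_tool(
  commands=[
    {"dx": 0.005, "dy": 0.0015, "dz": 0.022, "rx": 0, "ry": 0, "rz": 0, "gripper": 0.085},
    {"dx": 0, "dy": 0, "dz": 0.02, "rx": 0, "ry": 0, "rz": 0, "gripper": 0.085},
    {"dx": 0, "dy": 0, "dz": 0.02, "rx": 0, "ry": 0, "rz": 0, "gripper": 0.085},
    {"dx": 0, "dy": 0, "dz": 0.02, "rx": 0, "ry": 0, "rz": 0, "gripper": 0.085},
    {"dx": 0, "dy": 0, "dz": 0.02, "rx": 0, "ry": 0, "rz": 0, "gripper": 0.085},
    {"dx": 0, "dy": 0, "dz": 0.02, "rx": 0, "ry": 0, "rz": 0, "gripper": 0.085},
    {"dx": 0, "dy": 0, "dz": 0.02, "rx": 0, "ry": 0, "rz": 0, "gripper": 0.085},
    {"dx": 0, "dy": 0, "dz": 0.02, "rx": 0, "ry": 0, "rz": 0, "gripper": 0.085},
    {"dx": 0, "dy": 0, "dz": 0, "rx": 0, "ry": 0, "rz": 0, "gripper": 0.085},
    {"dx": 0, "dy": 0, "dz": 0, "rx": 0, "ry": 0, "rz": 0, "gripper": 0.085},
  ],
)

```text
clock: 3.3
ee_pos: [0.4863, -0.0002, 0.0883]
orientation: [-0.001, -0.009, 1.0, 0.0]
wrist_force: [0.1, -0.8, -0.3]
opening: 0.0847
grip_force: 0.0
```

drive_tool(
  commands=[
    {"dx": 0, "dy": -0.002, "dz": 0, "rx": 0, "ry": 0, "rz": 0, "gripper": 0.06},
    {"dx": 0, "dy": 0, "dz": 0, "rx": 0, "ry": 0, "rz": 0, "gripper": 0.055},
    {"dx": 0, "dy": 0, "dz": 0, "rx": 0, "ry": 0, "rz": 0, "gripper": 0.05},
    {"dx": 0, "dy": 0, "dz": 0, "rx": 0, "ry": 0, "rz": 0, "gripper": 0.045},
    {"dx": 0, "dy": 0, "dz": 0, "rx": 0, "ry": 0, "rz": 0, "gripper": 0.041},
    {"dx": 0, "dy": 0, "dz": 0, "rx": 0, "ry": 0, "rz": 0, "gripper": 0.038},
    {"dx": 0, "dy": 0, "dz": 0, "rx": 0, "ry": 0, "rz": 0, "gripper": 0.036},
    {"dx": 0, "dy": 0, "dz": 0, "rx": 0, "ry": 0, "rz": 0, "gripper": 0.036},
    {"dx": 0, "dy": 0, "dz": 0, "rx": 0, "ry": 0, "rz": 0, "gripper": 0.036},
    {"dx": 0, "dy": 0, "dz": 0, "rx": 0, "ry": 0, "rz": 0, "gripper": 0.036},
  ],
)

```text
clock: 4.3
ee_pos: [0.4876, -0.0026, 0.0885]
orientation: [0.0, -0.009, 1.0, 0.001]
wrist_force: [0.2, 5.9, 3.8]
opening: 0.0358
grip_force: 2.6
```

```bash
python3 - <<'E'
from h import *
c=cam('side'); cv2.imwrite('pics/s2.png',cv2.resize(c['frame'][120:320,110:350],None,fx=3,fy=3)[:,:,::-1])
s=env.get_state(); print(s['ee_pos'],s['opening'],s['grip_force'],s['wrist_force'])
E
```

```text
[ 0.48756492 -0.00261471  0.08846449] 0.0361753597227601 2.6437385380268097 [0.74528297 4.9620545  3.45439649]
```

View pics/s2.png

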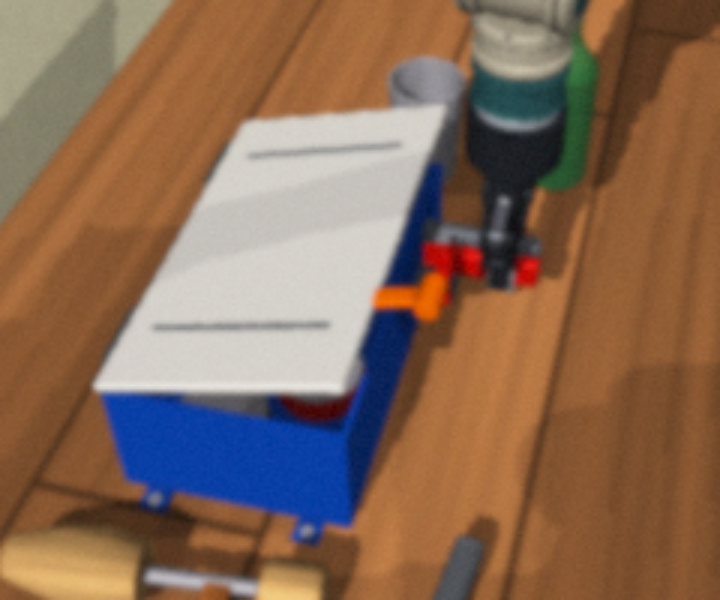

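The lid has popped ajar and nothing else moved. I'll release the trigger, rise and hover over the tab.

drive_tool(
  commands=[
    {"dx": 0, "dy": 0, "dz": 0, "rx": 0, "ry": 0, "rz": 0, "gripper": 0.05},
    {"dx": 0, "dy": 0, "dz": 0, "rx": 0, "ry": 0, "rz": 0, "gripper": 0.065},
    {"dx": 0, "dy": 0, "dz": 0, "rx": 0, "ry": 0, "rz": 0, "gripper": 0.085},
    {"dx": 0, "dy": 0, "dz": 0, "rx": 0, "ry": 0, "rz": 0, "gripper": 0.085},
    {"dx": 0, "dy": 0, "dz": 0, "rx": 0, "ry": 0, "rz": 0, "gripper": 0.085},
    {"dx": 0, "dy": 0, "dz": -0.026, "rx": 0, "ry": 0, "rz": 0, "gripper": 0.085},
    {"dx": 0, "dy": 0, "dz": -0.03, "rx": 0, "ry": 0, "rz": 0, "gripper": 0.085},
    {"dx": 0, "dy": 0, "dz": -0.03, "rx": 0, "ry": 0, "rz": 0, "gripper": 0.085},
    {"dx": 0, "dy": 0, "dz": -0.03, "rx": 0, "ry": 0, "rz": 0, "gripper": 0.085},
    {"dx": 0, "dy": 0, "dz": -0.03, "rx": 0, "ry": 0, "rz": 0, "gripper": 0.085},
    {"dx": 0, "dy": 0, "dz": -0.033, "rx": 0, "ry": 0, "rz": 0, "gripper": 0.085},
    {"dx": 0, "dy": 0, "dz": -0.033, "rx": 0, "ry": 0, "rz": 0, "gripper": 0.085},
    {"dx": -0.005, "dy": 0.028, "dz": 0, "rx": 0, "ry": 0, "rz": 0, "gripper": 0.085},
    {"dx": -0.006, "dy": 0.028, "dz": 0, "rx": 0, "ry": 0, "rz": 0, "gripper": 0.085},
    {"dx": -0.005, "dy": 0.028, "dz": 0, "rx": 0, "ry": 0, "rz": 0, "gripper": 0.085},
    {"dx": -0.006, "dy": 0.028, "dz": 0, "rx": 0, "ry": 0, "rz": 0, "gripper": 0.085},
    {"dx": -0.005, "dy": 0.028, "dz": 0, "rx": 0, "ry": 0, "rz": 0, "gripper": 0.085},
    {"dx": 0, "dy": 0, "dz": 0, "rx": 0, "ry": 0, "rz": 0, "gripper": 0.085},
    {"dx": 0, "dy": 0, "dz": 0, "rx": 0, "ry": 0, "rz": 0, "gripper": 0.085},
  ],
)

```text
clock: 6.25
ee_pos: [0.5117, 0.1375, 0.3001]
orientation: [-0.0, -0.009, 1.0, -0.001]
wrist_force: [0.3, 1.0, -0.5]
opening: 0.0846
grip_force: 0.0
```

```bash
python3 - <<'E'
from h import *
c=cam('wrist'); cv2.imwrite('pics/w3.png',cv2.resize(c['frame'],(800,600))[:,:,::-1])
s=env.get_state(); print(s['ee_pos'],Q(s['orientation']).round(4),s['joint_pos'],s['wrist_force'])
P=cloud(c);hsv=cv2.cvtColor(c['frame'],cv2.COLOR_RGB2HSV)
A=(abs(hsv[...,0].astype(int)-11)<4)&(hsv[...,1]>190)&(hsv[...,2]>100)&(P[...,2]>.12)
q=P[A];v,u=np.nonzero(A);print(A.sum(),u.min(),u.max(),v.min(),v.max())
for lo in np.arange(.48,.58,.008):
    t=q[(q[:,0]>lo)&(q[:,0]<lo+.008)]
    if len(t)>5: print(lo.round(3),len(t),np.percentile(t[:,1],[3,97]).round(4),np.percentile(t[:,2],[10,50,95]).round(4))
E
```

```text
[0.51163192 0.13697129 0.3001043 ] [[-9.999e-01 -1.700e-02 -6.000e-04]
 [-1.700e-02  9.999e-01 -1.000e-03]
 [ 6.000e-04 -1.000e-03 -1.000e+00]] [ 1.39984518e-01  8.46852819e-02 -1.53101362e-01  1.33376231e+00
 -9.38326669e-04  1.22981003e-01] [-0.16224471  0.6658567   0.26778173]
314 244 276 187 204
0.504 198 [0.1293 0.1548] [0.1827 0.1853 0.1875]
0.512 112 [0.1288 0.1552] [0.1873 0.1881 0.189 ]
```

View pics/w3.png

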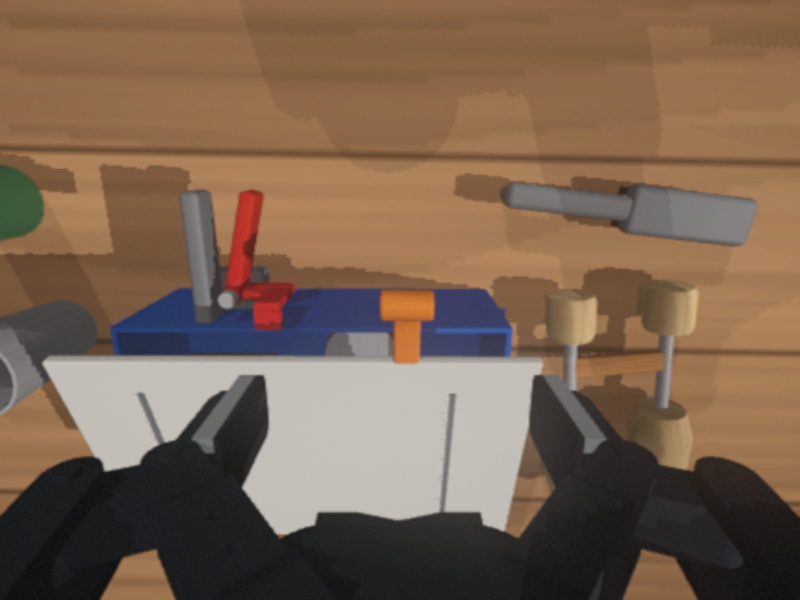

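The lid is ajar by about 0.28 rad. The barrel is at (407,306) px, which puts its centre at about (0.517, 0.142, 0.180). I'll descend and pinch it.

drive_tool(
  commands=[
    {"dx": -0.005, "dy": 0.005, "dz": 0.02, "rx": 0, "ry": 0, "rz": 0, "gripper": 0.085},
    {"dx": 0, "dy": 0, "dz": 0.02, "rx": 0, "ry": 0, "rz": 0, "gripper": 0.085},
    {"dx": 0, "dy": 0, "dz": 0.02, "rx": 0, "ry": 0, "rz": 0, "gripper": 0.085},
    {"dx": 0, "dy": 0, "dz": 0.02, "rx": 0, "ry": 0, "rz": 0, "gripper": 0.085},
    {"dx": 0, "dy": 0, "dz": 0.02, "rx": 0, "ry": 0, "rz": 0, "gripper": 0.085},
    {"dx": 0, "dy": 0, "dz": 0.02, "rx": 0, "ry": 0, "rz": 0, "gripper": 0.085},
    {"dx": 0, "dy": 0, "dz": 0, "rx": 0, "ry": 0, "rz": 0, "gripper": 0.06},
    {"dx": 0, "dy": 0, "dz": 0, "rx": 0, "ry": 0, "rz": 0, "gripper": 0.045},
    {"dx": 0, "dy": 0, "dz": 0, "rx": 0, "ry": 0, "rz": 0, "gripper": 0.038},
    {"dx": 0, "dy": 0, "dz": 0, "rx": 0, "ry": 0, "rz": 0, "gripper": 0.034},
    {"dx": 0, "dy": 0, "dz": 0, "rx": 0, "ry": 0, "rz": 0, "gripper": 0.03},
    {"dx": 0, "dy": 0, "dz": 0, "rx": 0, "ry": 0, "rz": 0, "gripper": 0.025},
    {"dx": 0, "dy": 0, "dz": 0, "rx": 0, "ry": 0, "rz": 0, "gripper": 0.02},
    {"dx": 0, "dy": 0, "dz": 0, "rx": 0, "ry": 0, "rz": 0, "gripper": 0.02},
    {"dx": 0, "dy": 0, "dz": 0, "rx": 0, "ry": 0, "rz": 0, "gripper": 0.02},
  ],
)

```text
clock: 7.8
ee_pos: [0.5173, 0.1421, 0.1805]
orientation: [0.001, -0.008, 1.0, -0.001]
wrist_force: [1.0, -3.8, 0.8]
opening: 0.0284
grip_force: 60.8
```

```bash
python3 - <<'E'
from h import *
c=cam('side'); cv2.imwrite('pics/s3.png',cv2.resize(c['frame'][120:320,110:350],None,fx=3,fy=3)[:,:,::-1])
s=env.get_state(); print(s['ee_pos'],s['opening'],s['grip_force'],s['wrist_force'])
h=np.array([.7375,.116]);dx,dz=s['ee_pos'][0]-h[0],s['ee_pos'][2]-h[1];r=np.hypot(dx,dz);a0=np.arctan2(dz,-dx);print('r',r,'ang',a0)
a=np.linspace(a0,1.047+.0,17);x=h[0]-.23*np.cos(a);z=h[1]-.002+.23*np.sin(a)
print(np.c_[-np.diff(x),-np.diff(z)].round(4).tolist())
E
```

```text
[0.51731664 0.14206429 0.18048343] 0.02899800398946493 60.75980544090271 [ 2.0419378  -3.21902038 -0.8655859 ]
r 0.2294315228374268 ang 0.284895763358376
[[-0.0033, -0.0104], [-0.0038, -0.0103], [-0.0043, -0.0101], [-0.0048, -0.0099], [-0.0052, -0.0096], [-0.0057, -0.0094], [-0.0061, -0.0091], [-0.0066, -0.0088], [-0.007, -0.0085], [-0.0074, -0.0081], [-0.0077, -0.0077], [-0.0081, -0.0074], [-0.0084, -0.007], [-0.0088, -0.0066], [-0.0091, -0.0061], [-0.0094, -0.0057]]
```

View pics/s3.png

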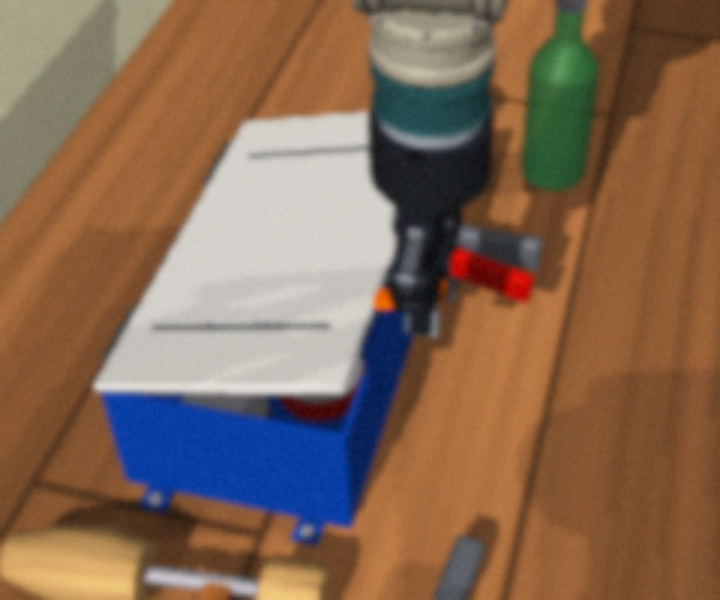

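The tab is pinched (29 mm opening, 61 N) and its radius about the hinge, 229 mm, agrees with the given 230. I'll lift along the arc.

drive_tool(
  commands=[
    {"dx": -0.0033, "dy": 0, "dz": -0.0104, "rx": 0, "ry": 0, "rz": 0, "gripper": 0.02},
    {"dx": -0.0038, "dy": 0, "dz": -0.0103, "rx": 0, "ry": 0, "rz": 0, "gripper": 0.02},
    {"dx": -0.0043, "dy": 0, "dz": -0.0101, "rx": 0, "ry": 0, "rz": 0, "gripper": 0.02},
    {"dx": -0.0048, "dy": 0, "dz": -0.0099, "rx": 0, "ry": 0, "rz": 0, "gripper": 0.02},
    {"dx": -0.0052, "dy": 0, "dz": -0.0096, "rx": 0, "ry": 0, "rz": 0, "gripper": 0.02},
    {"dx": 0, "dy": 0, "dz": 0, "rx": 0, "ry": 0, "rz": 0, "gripper": 0.02},
  ],
)

```text
clock: 8.45
ee_pos: [0.5392, 0.1424, 0.2308]
orientation: [0.0, -0.008, 1.0, -0.0]
wrist_force: [4.3, -3.6, -5.6]
opening: 0.029
grip_force: 59.7
```

drive_tool(
  commands=[
    {"dx": -0.0057, "dy": 0, "dz": -0.0094, "rx": 0, "ry": 0, "rz": 0, "gripper": 0.02},
    {"dx": -0.0061, "dy": 0, "dz": -0.0091, "rx": 0, "ry": 0, "rz": 0, "gripper": 0.02},
    {"dx": -0.0066, "dy": 0, "dz": -0.0088, "rx": 0, "ry": 0, "rz": 0, "gripper": 0.02},
    {"dx": -0.007, "dy": 0, "dz": -0.0085, "rx": 0, "ry": 0, "rz": 0, "gripper": 0.02},
    {"dx": -0.0074, "dy": 0, "dz": -0.0081, "rx": 0, "ry": 0, "rz": 0, "gripper": 0.02},
    {"dx": -0.0077, "dy": 0, "dz": -0.0077, "rx": 0, "ry": 0, "rz": 0, "gripper": 0.02},
    {"dx": -0.0081, "dy": 0, "dz": -0.0074, "rx": 0, "ry": 0, "rz": 0, "gripper": 0.02},
    {"dx": -0.0084, "dy": 0, "dz": -0.007, "rx": 0, "ry": 0, "rz": 0, "gripper": 0.02},
    {"dx": -0.0088, "dy": 0, "dz": -0.0066, "rx": 0, "ry": 0, "rz": 0, "gripper": 0.02},
    {"dx": -0.0091, "dy": 0, "dz": -0.0061, "rx": 0, "ry": 0, "rz": 0, "gripper": 0.02},
    {"dx": -0.0094, "dy": 0, "dz": -0.0057, "rx": 0, "ry": 0, "rz": 0, "gripper": 0.02},
    {"dx": 0, "dy": 0, "dz": 0, "rx": 0, "ry": 0, "rz": 0, "gripper": 0.02},
    {"dx": 0, "dy": 0, "dz": 0, "rx": 0, "ry": 0, "rz": 0, "gripper": 0.02},
    {"dx": 0, "dy": 0, "dz": 0, "rx": 0, "ry": 0, "rz": 0, "gripper": 0.02},
  ],
)

```text
clock: 9.85
ee_pos: [0.6215, 0.1438, 0.3132]
orientation: [-0.002, -0.008, 1.0, -0.001]
wrist_force: [1.7, -4.6, -10.2]
opening: 0.0287
grip_force: 59.9
```

```bash
python3 - <<'E'
from h import *
c=cam('side'); cv2.imwrite('pics/s4.png',cv2.resize(c['frame'],(800,600))[:,:,::-1])
s=env.get_state(); print(s['ee_pos'],s['opening'],s['grip_force'],s['wrist_force'],s['dq'].round(3))
print(np.arctan2(s['ee_pos'][2]-.114,.7375-s['ee_pos'][0]))
P=cloud(c);f=c['frame'].astype(int);m=(f.min(-1)>110)&(np.ptp(f,axis=-1)<35)&(P[...,2]>.12)&(P[...,2]<.26)&(P[...,0]>.6)&(P[...,0]<.75)&(P[...,1]>.16)&(P[...,1]<.24)
q=P[m];print(len(q))
if len(q)>30:
    l=cv2.fitLine(q[:,[0,2]].astype(np.float32),cv2.DIST_HUBER,0,.01,.01).ravel();print('lid ang',np.arctan(-l[1]/l[0]))
E
```

```text
[0.62146101 0.1437337  0.31323476] 0.028773569487916126 59.875200390815735 [  0.99846511  -5.7208001  -10.5602171 ] [ 0.001 -0.002 -0.001 -0.005 -0.001  0.001]
1.0434010428234706
372
lid ang 1.0181892
```

View pics/s4.png

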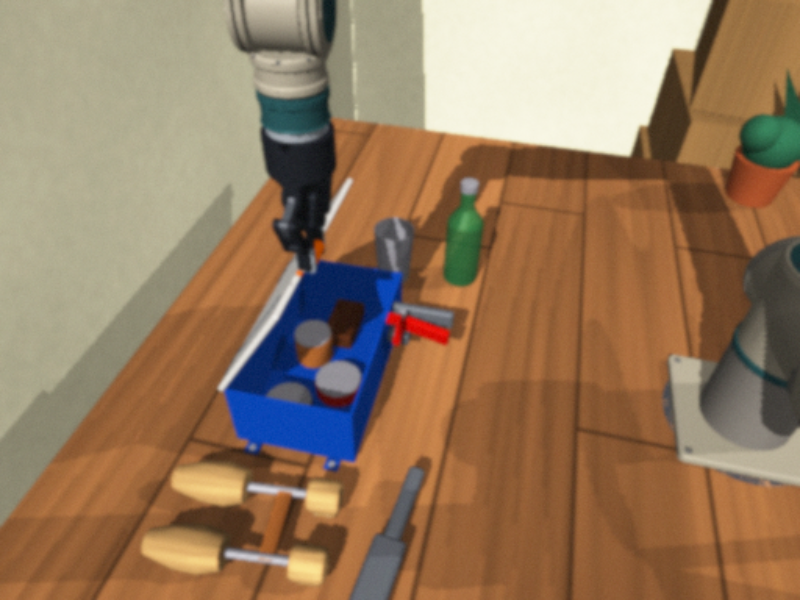

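The lid is held at about 59–60°, the box is open and the tins can be seen. The trigger is back out, and the bottle, tumbler, brush and shoe trees are where they were. Handing in.

```bash
python3 -c "
from workcell import job; print(job.hand_in())"
```

```text
the job is handed in; nothing more can be done
None
```

I squeezed and released the latch so the lid sprang ajar, then lifted it to about 60° (58–60° measured) and handed the job in with the gripper still holding it there; the bottle, tumbler, brush and shoe trees were not touched.

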